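# Park the trimmer on its charging tray under the counter shelf

## Robot

A 6-joint arm with a two-finger parallel gripper is mounted at the origin on the work surface. World frame = base frame: x ahead of the robot, y to its left, z up, the work surface at z = 0. Lengths are in m, angles in rad, forces in N, time in s.
With the tool pointing down it reaches from about 0.4 to 0.925 m from the base axis. Payload 12.5 kg.
Tool frame: the origin (TCP) lies midway between the tips of the shut fingers; the grasp point (between the pads) lies 19 mm behind it (ctrl.grasp_offset is the distance from the TCP to the grasp point, in m); z points along the fingers, y is the direction in which the jaws open and shut (so a half turn about z gives the same grasp; the last joint's range is limited). The gripper opens to 95 mm and grips with 3 to 60 N. Pads are 20 mm wide; open, the fingers measure 119 mm over their backs; the gripper's body (75 mm by 180 mm) begins 59 mm behind the grasp point.
Start: joints at [-1.387, 0.491, 1.559, -0, 1.092, -0.106], TCP at [0.179, -0.599, 0.215] pointing down, gripper open.
Joint ranges: [-3.1, 3.1], [-0.84, 2.19], [0.05, 2.79], [-1.13, 4.28], [0.06, 2.93], [-2.69, 2.69]. Speed limits (rad/s): [2.22, 2.22, 2.79, 3.14, 3.14, 3.14].

## Interface

Orientations are given as a unit quaternion [w, x, y, z].
In Python, from bench import ctrl gives the robot as it stands.
- The arm moves only by the shell command python3 -m creep 'ROWS'. ROWS is JSON, a list of rows, each a list of 7 numbers: the turn, a rotation vector about the tool's x, y, z in degrees, then the shift along the tool's x, y, z in m, then the opening, from 0 (shut) to 1 (fully open). A call has 1 to 5 rows; each row shifts and turns the commanded pose from where the row before left it, along the tool's axes as they then stand; what a row does not reach is not made up. A row lasts 1/8 s, in which the tool goes at most 62.5 mm and 10.7 degrees, less where a joint would pass 70% of its speed; a pose out of reach is approached as far as the arm can. A call with a gripper value outside its range is refused whole. The fingers move at their own pace and stop on an object; the grip force is fixed at half the most. Time passes only in rows, so rows that do not move let the fingers close. It gives the time, the measured TCP pose, the force and the opening at its end, in the units of the state.
- ctrl.sense(): the state, without advancing time (a new reading comes with each control period).
- ctrl.capture(name): name is "scene" or "side" or "wrist"; returns (picture, depth): 480x640x3 uint8, red, green, blue; 480x640 float32, m along the optical axis (not along the pixel's ray), 0 where there is no reading.
- ctrl.camera_model(name): a dict with "mtx" (3x3 intrinsics, pixels), "k1" (the pictures are not rectified: a ray, as slopes to the right and down, at radius r is drawn at 1 + k1 r^2 times it, then the intrinsics apply), "eye" and "rotation" of the camera in the world. Camera axes: x right, y up, looking along -z (the intrinsics and any distortion apply to the point x, -y, -z); pixel columns grow to the right and rows downward; lengths in m; the calibration is good to about 2 mm. A picture is of the moment at which its call begins: read the wrist's pose just before it. camera_model takes no time and is no camera call; for the wrist camera it gives the pose at the moment of the call.
- ctrl.hand_in(): hands the job in, once; it reports no verdict.
Trained networks look in the newest picture that a camera, given by its name, has taken for a name from the list of things; names that differ only in an ending like _2 or _b are one class to them, and where a whole thing is asked for, a point or a joint stands for the part that bears it (a point fixed in the world has none). Each returns a list of dicts, best first, with "p" (0 to 1); they miss things now and then, are a little off and sometimes report something else, mostly with a low value. They report only what shows in the picture. A call takes as long as a camera call.
- ctrl.regions_of(target, camera): "mask" (480x640 bool, what is visible of it) and "centre" ([column, row] in pixels, amid what is visible of it).
The state is a dict: "clock": time; "joint_positions": joint angles; "joint_vel": joint speeds; "joint_torque": joint torques, N m; "tool_pos": TCP position; "tool_rot": TCP orientation; "wrist_force": force on the tool from outside, world axes, zero at the start; "ft_torque": the same for the moment, N m; "finger_gap": finger opening in m.
Only numpy, scipy, OpenCV 4.12 (cv2) and the standard library are available. Lean on these libraries where they do the work, as an engineer would, in place of code of your own. Each camera call takes 0.05 s, during which the arm holds its last target. There are 200 camera calls.

## Task

Lay the trimmer lengthwise in the low grey tray without dropping it, then take the tray by its upright tab and slide it straight in under the low wooden shelf, keeping it flat on the counter and nothing touching the shelf, until it meets the sprung charging contact hidden underneath. Hold it against the contact with a light push of about 7 newtons for half a second (over 14 harms the contact), then let go so that the tray stays resting against it. Leave the other things on the counter and the shelf where they are.

Things in the scene. Friction and masses are not known exactly. Their poses are not given: they have to be found in the camera images.
- shelf: Fixed low riser shelf of light wood: board 220 (x) x 192 (y) x 12 mm on two side panels; underside 44, top 56 mm above the counter; opening 168 mm wide between the panels. Origin on the counter below the middle of the front edge; x points in under the shelf, y left, z up. Place and yaw differ every time. A jar and an 85 mm tumbler stand fixed on it, 118 mm and more behind the front edge.
- dock: Fixed charging dock under the shelf, same origin and axes. Its contact block, 70 mm wide, 23 mm high, centred, is sprung along x: 1.2 N per mm, damped 0.05 N per mm/s, 14 mm travel, then a hard stop. Its free face stands 120 to 160 mm behind the shelf's front edge: exactly where differs every time and is in no reading (this pose is the fixed part's), so it must be felt.
- tray_bed (a point): Low grey plastic tray, loose, about 450 g: open box 160 (x) x 130 (y) x 16 mm high, walls and floor 3 mm. This point is the centre of the box, 4 mm above its underside; x points away from the tab, towards the shelf, z up. The far wall's outside is at x = +80 mm. A tongue 4 mm thick, 40 mm wide, runs from the near wall to x = -150 mm and carries the tab.
- tray_tab (a point): Grasp point of the tray's upright tab: grey block 26 (x) x 14 (y) x 44 mm high from the counter, at x = -135 mm on the tray's centre line. This point is 30 mm above the tray's underside. Axes as the tray: pinch it across y, from above. A gripper that bears down on the tab as it closes presses the tray on the counter and adds to the drag: ease it up until that load is gone.
- trimmer_mid (a point): Bronze-coloured aluminium trimmer, loose, about 180 g, lying flat: 130 (x) x 34 (y) x 30 mm high, straight bar with a steel cutting head at the +x end. This point is its centre, 15 mm above its underside; x along its length, z up. Either way round in the tray is fine. In the tray its top is 33 mm above the counter.
- tray: The same tray; origin under the centre of its box part, on its underside, axes as point tray_bed. It drags on the counter with about 2 to 6 N when loaded. Its far wall meets the dock's contact block; let go, it is pushed back a few mm until this friction holds it against the block.
- trimmer: The same trimmer; origin under its centre, on its underside, axes as point trimmer_mid.
- nailbrush: Bystander: white nail brush 100 x 42 x 32 mm lying on the counter; origin under its centre. It and the trimmer may swap places.
- tweezers: Bystander: steel tweezers 100 x 14 x 8 mm lying on the counter; origin under the centre.
- guard_comb: Bystander: black guard comb 30 x 42 x 20 mm on the counter, near the fixed stack of three clear drawers at the back left; origin under the centre.
- lotion: Bystander: white bottle, radius 28, 150 mm high, on the counter to the right of the shelf; origin under its centre.

How it is judged:
On the way, in this order (a step that is already met when the one before it is completed fails the run):
1. the trimmer lies lengthwise in the tray, let go, with the tray still outside the shelf (x of trimmer_mid in the frame of tray_bed between -0.03 and 0.03 m and y of trimmer_mid in the frame of tray_bed between -0.05 and 0.05 m and z of trimmer_mid in the frame of tray_bed between 0.005 and 0.022 m and angle between the x axis of trimmer_mid and the x axis of tray_bed, either way round below 0.25 rad and angle between trimmer_mid's own z axis and vertical below 0.12 rad and contact force between the fingers and trimmer below 0.1 N and x of tray_bed in the frame of shelf below -0.02 m), for 0.2 s.
2. the tray is pressed on the sprung contact with 4 N or more for 0.3 s, the trimmer in it (x of trimmer_mid in the frame of tray_bed between -0.03 and 0.03 m and y of trimmer_mid in the frame of tray_bed between -0.05 and 0.05 m and z of trimmer_mid in the frame of tray_bed between 0.005 and 0.022 m and angle between the x axis of trimmer_mid and the x axis of tray_bed, either way round below 0.25 rad and angle between trimmer_mid's own z axis and vertical below 0.12 rad and contact force between tray and dock above 4 N), for 0.3 s.
At the end, for the whole second after the job is handed in: Trimmer flat and lengthwise in the tray (within 30 mm of its middle, 0.25 rad); tray flat under the shelf, bed centre 30 to 110 mm behind the front edge, within 25 mm and 0.12 rad of the shelf's centre line, at rest and still pressing on the contact with over 0.3 N (x of trimmer_mid in the frame of tray_bed between -0.03 and 0.03 m and y of trimmer_mid in the frame of tray_bed between -0.05 and 0.05 m and z of trimmer_mid in the frame of tray_bed between 0.005 and 0.022 m and angle between the x axis of trimmer_mid and the x axis of tray_bed, either way round below 0.25 rad and angle between trimmer_mid's own z axis and vertical below 0.12 rad and x of tray_bed in the frame of shelf between 0.03 and 0.11 m and y of tray_bed in the frame of shelf between -0.025 and 0.025 m and angle between the x axis of tray_bed and the x axis of shelf, either way round below 0.12 rad and angle between tray_bed's own z axis and vertical below 0.04 rad and contact force between tray and dock above 0.3 N and linear speed of each of tray, trimmer below 0.01 m/s); the robot touches nothing.
It fails at once if the tray presses the sprung contact with more than 14 N (contact force between tray and dock above 14 N).
It fails at once if the tray or the trimmer touches the shelf with more than 2 N (contact force between any of tray, trimmer and shelf above 2 N).
It fails at once if the robot touches the shelf or the dock with more than 2 N (contact force between any of the fingers, the arm and shelf above 2 N or contact force between any of the fingers, the arm and dock above 2 N).
It fails at once if the trimmer is dropped or banged into the tray (more than 60 N) (contact force between trimmer and tray above 60 N).
It fails at once if a bystander is moved more than 20 mm (distance of any of nailbrush, tweezers, guard_comb, lotion from where it was at the start of the episode above 0.02 m).
It also fails if it takes over 69 s, if anything falls off the work surface, if the arm or the gripper's body presses on something with over 40 N, if the wrist force passes 120 N, or if a joint passes its speed limit or range.

## Working session

There is one attempt and no reset: what is moved stays moved. The work goes in short steps, Python scripts to look and compute and a shell command to move; the robot and the scene stay as the last step left them, time stands still between calls to the robot, and variables do not carry over. Pictures are saved under pics/ and viewed, about 8 in all and at most 12, crops included, and the job is handed in when it is done.

```bash
ls; mkdir -p pics; cat > h.py <<'E'
import numpy as np, cv2
from bench import ctrl
from scipy.spatial.transform import Rotation as R
def q2R(q): return R.from_quat([q[1],q[2],q[3],q[0]]).as_matrix()
def cloud(name,depth,m=None):
    m=m or ctrl.camera_model(name); K=np.array(m["mtx"]); k1=m["k1"]
    v,u=np.mgrid[0:480,0:640]
    xd=(u-K[0,2])/K[0,0]; yd=(v-K[1,2])/K[1,1]
    x,y=xd.copy(),yd.copy()
    for _ in range(8):
        s=1+k1*(x*x+y*y); x,y=xd/s,yd/s
    P=np.stack([x*depth,-y*depth,-depth],-1)
    Rm=np.array(m["rotation"]); Rm=Rm if Rm.shape==(3,3) else q2R(Rm)
    W=P@Rm.T+np.array(m["eye"]); W[depth<=0]=np.nan
    return W
def rect(pts): # xy points -> centre, (long,short), yaw of long
    (c,s,a)=cv2.minAreaRect((pts[:,:2]*1000).astype(np.float32))
    if s[0]<s[1]: s=(s[1],s[0]); a+=90
    return np.round(c,1),np.round(s,1),(a+90)%180-90
E
python3 - <<'E'
from h import *
print(ctrl.sense())
for n in("scene","side"):
    p,d=ctrl.capture(n); W=cloud(n,d)
    cv2.imwrite(f"pics/{n}0.png",p[...,::-1])
    np.savez(f"{n}0.npz",p=p,d=d,W=W)
    for t in("shelf","tray","tray_tab","trimmer","nailbrush","tweezers","guard_comb","lotion"):
        for r in ctrl.regions_of(t,n)[:2]:
            q=W[r["mask"]];q=q[~np.isnan(q[:,0])]
            if len(q)>10: print(n,t,round(r["p"],2),np.round(r["centre"]),len(q),"med",np.round(np.median(q,0),3),"zmax",np.round(np.percentile(q[:,2],[5,95]),3),rect(q))
E
```

```text
pics
{'clock': 0.0, 'joint_positions': array([-1.38656470e+00,  4.91575231e-01,  1.55942190e+00, -2.37306160e-06,
        1.09172364e+00, -1.05619783e-01]), 'joint_vel': array([-0.00146985,  0.00278346, -0.00037195, -0.00141605,  0.00069997,
        0.00062609]), 'joint_torque': array([-2.31476428e-03, -6.12658167e+01, -2.58181232e+01,  6.91869948e-02,
        4.82838694e-02, -1.07860865e-04]), 'tool_pos': array([ 0.17859695, -0.59869235,  0.2140615 ]), 'tool_rot': array([-5.63581712e-04,  9.89516402e-01,  1.44419433e-01, -2.32169734e-05]), 'wrist_force': array([-1.14058075,  0.04850814, -0.67221381]), 'ft_torque': array([ 0.00216358, -0.03109843,  0.05624923]), 'finger_gap': 0.09537571611344035}
scene shelf 0.84 [263. 351.] 16356 med [ 0.839 -0.045  0.055] zmax [0.025 0.123] (array([780.5, -85.1]), array([262.3, 252.9]), -6.174674987792969)
scene tray 0.93 [324. 269.] 4791 med [ 0.573 -0.036  0.003] zmax [0.    0.016] (array([546.6, -42.3]), array([300. , 144.7]), -3.9041519165039062)
scene tray_tab 0.6 [229. 412.] 690 med [ 0.91  -0.064  0.019] zmax [0.    0.031] (array([905.2, -64
[... 1558 characters left out ...]
d [ 0.476 -0.299  0.026] zmax [0.007 0.032] (array([ 477.8, -282.4]), array([133.2,  57.6]), -9.550674438476562)
side nailbrush 0.61 [266. 177.] 672 med [0.479 0.27  0.027] zmax [0.    0.034] (array([478. , 302.8]), array([111.6,  93.5]), 12.853042602539062)
side tweezers 0.66 [326. 324.] 158 med [ 0.612 -0.224  0.006] zmax [-0.001  0.01 ] (array([ 614.1, -228.5]), array([96.2, 15.3]), -73.83333396911621)
side guard_comb 0.55 [331. 182.] 183 med [0.656 0.262 0.011] zmax [0.002 0.019] (array([658.1, 264.8]), array([50.6, 35.2]), 46.82622146606445)
side lotion 0.73 [372. 370.] 1883 med [ 0.676 -0.395  0.086] zmax [0.01  0.149] (array([ 692.4, -321.4]), array([176.4,  61.5]), 80.23338317871094)
```

```bash
python3 - <<'E'
from h import *
def clean(q):
    for _ in range(1):
        g=np.round(q[:,:2]*200).astype(int); _,i,c=np.unique(g,axis=0,return_inverse=True,return_counts=True); q=q[c[i.ravel()]>=2]
    return q
for n in("scene","side"):
    z=np.load(f"{n}0.npz"); W=z["W"]; X,Y,Z=W[...,0],W[...,1],W[...,2]
    def b(x0,x1,y0,y1,z0,z1,l):
        q=W[(X>x0)&(X<x1)&(Y>y0)&(Y<y1)&(Z>z0)&(Z<z1)]
        q=clean(q)
        print(n,l,len(q),rect(q) if len(q)>5 else "")
    b(.38,.58,-.38,-.2,.025,.036,"trim")
    b(.38,.72,-.15,.1,.009,.022,"trayrim")
    b(.35,.5,-.1,.05,.036,.05,"tab")
    b(.6,1.05,-.25,.15,.050,.062,"shelf")
E
```

```text
scene trim 393 (array([ 472.4, -288.5]), array([119.5,  32.1]), -5.181121826171875)
scene trayrim 553 (array([588.7, -40. ]), array([275. , 155.1]), 4.92329740524292)
scene tab 69 (array([457.4, -26. ]), array([26.1, 13.9]), -7.289276123046875)
scene shelf 11198 (array([883. , -82.2]), array([414.5, 227.2]), -17.13231658935547)
side trim 800 (array([ 470.9, -290.7]), array([120.6,  34.7]), -7.141571044921875)
side trayrim 633 (array([580.4, -59. ]), array([270.1, 188.2]), 2.449796199798584)
side tab 72 (array([456.1, -28.5]), array([25.9, 17.9]), -9.215850830078125)
side shelf 4815 (array([866.3, -49.6]), array([394.2, 362.1]), 89.96038818359375)
```

View pics/scene0.png

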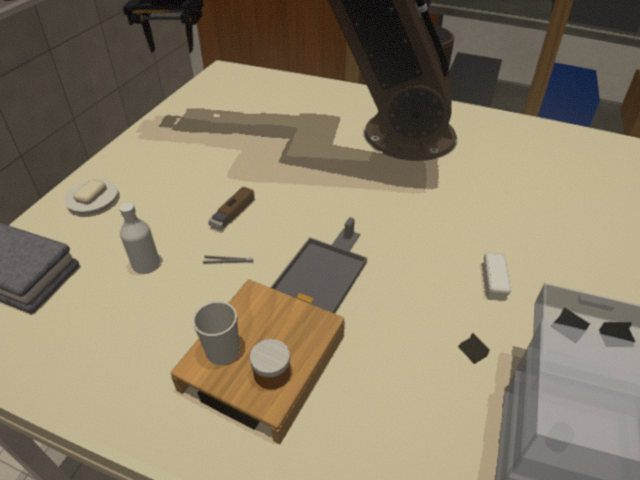

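View pics/side0.png

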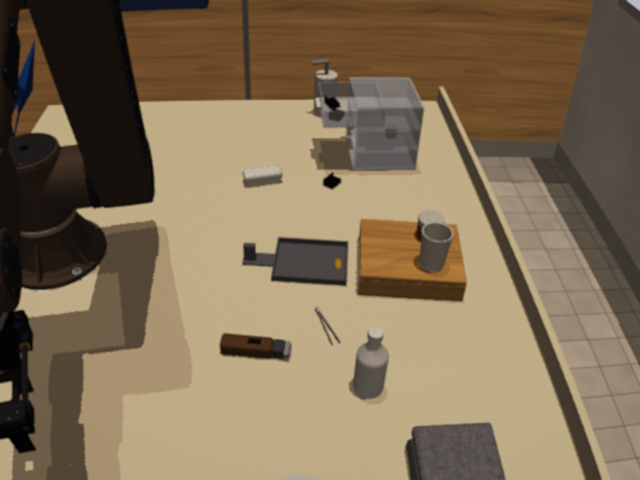

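```bash
cat >> h.py <<'E'
def plan(pos,xdir_deg=None,down=True):
    """tool-frame deltas from measured pose to target TCP pos; tool x axis at xdir_deg, z down"""
    s=ctrl.sense(); A=q2R(s["tool_rot"]); p=np.array(s["tool_pos"])
    d=A.T@(np.array(pos)-p)
    if xdir_deg is None: rv=np.zeros(3)
    else:
        a=np.radians(xdir_deg); x=np.array([np.cos(a),np.sin(a),0]); z=np.array([0,0,-1.]); T=np.column_stack([x,np.cross(z,x),z])
        rv=np.degrees(R.from_matrix(A.T@T).as_rotvec())
    print("clock",round(s["clock"],3),"pos",np.round(p,4),"xdir",round(np.degrees(np.arctan2(A[1,0],A[0,0])),2),"tilt",np.round(A[:,2],4),"gap",round(s["finger_gap"],4),"F",np.round(s["wrist_force"],2))
    print("shift tool",np.round(d,4),"|d|",round(np.linalg.norm(d),4),"turn",np.round(rv,2))
E
python3 - <<'E'
from h import *
plan((.44,-.30,.26),-6)
plan((.471,-.29,.26),-6)
m=ctrl.camera_model("wrist"); s=ctrl.sense(); A=q2R(s["tool_rot"])
Rm=np.array(m["rotation"]); Rm=Rm if Rm.shape==(3,3) else q2R(Rm)
print("cam in tool",A.T@(np.array(m["eye"])-s["tool_pos"]),"look",A.T@(-Rm[:,2]),"up",A.T@Rm[:,1],m["mtx"])
z=np.load("scene0.npz"); W=z["W"]; 
for t in("shelf","tray"):
    for n in("scene",):
        r=ctrl.regions_of(t,n)[0]; zz=W[...,2]
        lo,hi=((.050,.062) if t=="shelf" else (-.002,.021))
        M=(r["mask"]&(zz>lo)&(zz<hi)).astype(np.uint8); M=cv2.morphologyEx(M,cv2.MORPH_OPEN,np.ones((5,5),np.uint8))
        k,l,st,_=cv2.connectedComponentsWithStats(M); M=l==1+np.argmax(st[1:,4])
        print(t,rect(W[M]))
E
```

```text
clock 0.9 pos [ 0.1786 -0.599   0.2147] xdir 16.6 tilt [ 0.e+00 -1.e-04 -1.e+00] gap 0.0949 F [-0.02  0.38  0.37]
shift tool [ 0.3359 -0.2118 -0.0454] |d| 0.3997 turn [ 0.  -0.  22.6]
clock 0.9 pos [ 0.1786 -0.599   0.2147] xdir 16.6 tilt [ 0.e+00 -1.e-04 -1.e+00] gap 0.0949 F [-0.02  0.38  0.37]
shift tool [ 0.3685 -0.2125 -0.0454] |d| 0.4278 turn [ 0.  -0.  22.6]
cam in tool [ 0.07321107  0.00100375 -0.16937014] look [-2.58962466e-01  4.49702933e-04  9.65887281e-01] up [ 0.96588667 -0.00109755  0.25896281] [[423.8377793    0.         317.44345796]
 [  0.         423.8377793  238.71886896]
 [  0.           0.           1.        ]]
shelf (array([803.7, -57.9]), array([222.4, 192.7]), -6.515968322753906)
tray (array([549.6, -41.9]), array([231.7, 141.5]), -6.072151184082031)
```

```bash
python3 -m creep '[[0,0,0,0.046,-0.0265,-0.006,1],[0,0,0,0.046,-0.0265,-0.006,1],[0,0,0,0.046,-0.0265,-0.006,1],[0,0,0,0.046,-0.0265,-0.006,1],[0,0,0,0.046,-0.0265,-0.006,1]]'; python3 -c "
from h import *
plan((.471,-.29,.26),-6)"
```

```text
clock: 1.62
tool_pos: [0.3622, -0.4049, 0.245]
tool_rot: [0.0, 0.99, 0.144, 0.0]
wrist_force: [1.1, -0.5, -0.3]
finger_gap: 0.0952
clock 1.625 pos [ 0.3622 -0.4049  0.245 ] xdir 16.6 tilt [ 3.e-04 -4.e-04 -1.e+00] gap 0.0952 F [ 1.08 -0.53 -0.25]
shift tool [ 0.1371 -0.0791 -0.015 ] |d| 0.159 turn [ 2.00e-02 -1.00e-02  2.26e+01]
```

```bash
python3 -m creep '[[0,0,0,0.046,-0.0265,-0.005,1],[0,0,0,0.046,-0.0265,-0.005,1],[0,0,7.6,0.046,-0.0265,-0.005,1],[0,0,7.5,0,0,0,1],[0,0,7.5,0,0,0,1]]'; python3 -m creep '[[0,0,0,0,0,0,1]]'; python3 - <<'E'
from h import *
plan((.471,-.29,.26),-6)
m=ctrl.camera_model("wrist"); p,d=ctrl.capture("wrist"); W=cloud("wrist",d,m); cv2.imwrite("pics/w1.png",p[...,::-1])
Z=W[...,2]
for r in ctrl.regions_of("trimmer","wrist")[:1]:
    q=W[r["mask"]]; q=q[~np.isnan(q[:,0])]; print(r["p"],r["centre"],np.percentile(q[:,2],[1,50,99]))
    for lo in(.01,.02,.025): print(lo,rect(q[(q[:,2]>lo)&(q[:,2]<.036)]))
E
```

```text
clock: 2.25
tool_pos: [0.4712, -0.2899, 0.2597]
tool_rot: [0.0, 0.999, -0.054, 0.0]
wrist_force: [0.5, -0.9, 0.1]
finger_gap: 0.0952
clock: 2.38
tool_pos: [0.4708, -0.2905, 0.2596]
tool_rot: [0.0, 0.999, -0.052, 0.0]
wrist_force: [-1.0, -0.2, -0.1]
finger_gap: 0.0952
clock 2.375 pos [ 0.4708 -0.2905  0.2596] xdir -5.93 tilt [ 0.e+00 -1.e-04 -1.e+00] gap 0.0952 F [-0.97 -0.17 -0.11]
shift tool [ 0.0002 -0.0005 -0.0004] |d| 0.0006 turn [ 0.01 -0.    0.07]
0.95 [315.6, 197.8] [0.01536638 0.0283166  0.03156313]
0.01 (array([ 477.2, -292.1]), array([130.7,  34. ]), -7.3964691162109375)
0.02 (array([ 475.9, -291.9]), array([128.,  34.]), -7.3964691162109375)
0.025 (array([ 471.2, -291.2]), array([118.5,  33.3]), -7.2178192138671875)
```

View pics/w1.png

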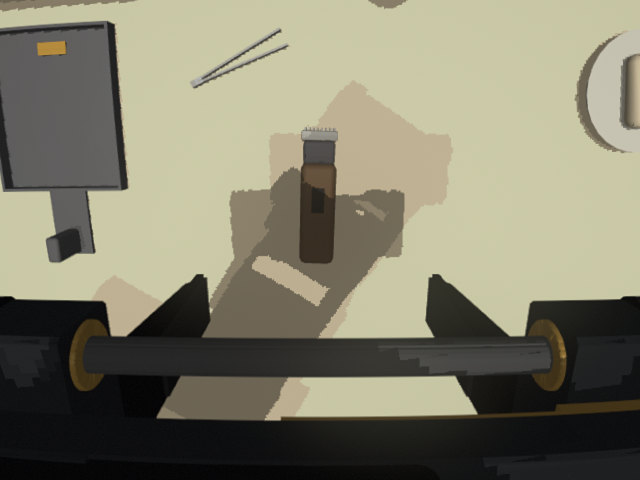

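```bash
python3 -m creep '[[0,0,1.4,0.0047,0.0012,0.05,1],[0,0,0,0,0,0.05,1],[0,0,0,0,0,0.05,1],[0,0,0,0,0,0.05,1],[0,0,0,0,0,0.03,1]]';python3 -m creep '[[0,0,0,0,0,0.02,1],[0,0,0,0,0,0.006,1],[0,0,0,0,0,0,0],[0,0,0,0,0,0,0],[0,0,0,0,0,0,0]]';python3 -m creep '[[0,0,0,0,0,0,0],[0,0,0,0,0,0,0],[0,0,0,0,0,0,0]]'; python3 -c "
from h import *
plan((.4755,-.2918,.004),-7.4)"
```

```text
clock: 3.1
tool_pos: [0.4745, -0.2921, 0.0274]
tool_rot: [-0.001, 0.998, -0.063, -0.001]
wrist_force: [-0.6, -0.8, 1.0]
finger_gap: 0.0948
clock: 3.72
tool_pos: [0.4756, -0.2926, 0.0044]
tool_rot: [0.0, 0.998, -0.064, 0.001]
wrist_force: [-0.0, 0.3, 0.4]
finger_gap: 0.0705
clock: 4.1
tool_pos: [0.4753, -0.2923, 0.0037]
tool_rot: [0.0, 0.998, -0.064, 0.0]
wrist_force: [-0.2, -0.7, 0.4]
finger_gap: 0.0405
clock 4.1 pos [ 0.4753 -0.2923  0.0037] xdir -7.39 tilt [ 1.e-04 -2.e-04 -1.e+00] gap 0.0405 F [-0.21 -0.65  0.39]
shift tool [ 0.0002 -0.0006 -0.0003] |d| 0.0007 turn [ 0.01 -0.01  0.01]
```

```bash
python3 -m creep '[[0,0,0,0,0,0,0],[0,0,0,0,0,0,0],[0,0,0,0,0,0,0],[0,0,0,0,0,-0.01,0],[0,0,0,0,0,-0.03,0]]';python3 -m creep '[[0,0,0,0,0,-0.05,0],[0,0,0,0,0,-0.05,0],[0,0,0,0,-0.05,-0.04,0],[0,0,0,0,-0.05,-0.02,0],[0,0,0,0,-0.05,0,0]]';python3 -m creep '[[0,0,0,0,-0.05,0,0],[0,0,0,0,0,0,0]]'; python3 - <<'E'
from h import *
plan((.55,-.0418,.2),-6)
m=ctrl.camera_model("wrist"); p,d=ctrl.capture("wrist"); W=cloud("wrist",d,m); cv2.imwrite("pics/w2.png",p[...,::-1]); np.savez("w2.npz",p=p,d=d,W=W)
for t in("tray","shelf","trimmer"):
  for r in ctrl.regions_of(t,"wrist")[:1]:
    q=W[r["mask"]]; q=q[~np.isnan(q[:,0])]; print(t,r["p"],r["centre"],np.percentile(q[:,2],[1,50,99]).round(3),rect(q))
E
```

```text
clock: 4.72
tool_pos: [0.4746, -0.2919, 0.0434]
tool_rot: [-0.001, 0.998, -0.065, -0.001]
wrist_force: [-0.1, -0.1, -2.3]
finger_gap: 0.034
clock: 5.35
tool_pos: [0.4948, -0.1436, 0.2049]
tool_rot: [0.001, 0.998, -0.065, 0.002]
wrist_force: [0.7, -0.5, -2.7]
finger_gap: 0.0341
clock: 5.6
tool_pos: [0.5007, -0.0924, 0.2033]
tool_rot: [-0.0, 0.998, -0.063, 0.0]
wrist_force: [1.0, -0.6, -1.6]
finger_gap: 0.0337
clock 5.6 pos [ 0.5007 -0.0924  0.2033] xdir -7.19 tilt [ 4.e-04  0.e+00 -1.e+00] gap 0.0337 F [ 1.04 -0.62 -1.63]
shift tool [ 0.0426 -0.0564  0.0034] |d| 0.0708 turn [-0.01 -0.02 -1.19]
tray 0.61 [239.2, 111.2] [0.001 0.003 0.043] (array([553.3, -33.7]), array([243.8, 136.4]), -6.2675018310546875)
trimmer 0.97 [315.2, 260.8] [0.211 0.227 0.231] (array([431.8, -85.1]), array([273.4,  86.1]), -7.327873229980469)
```

View pics/w2.png

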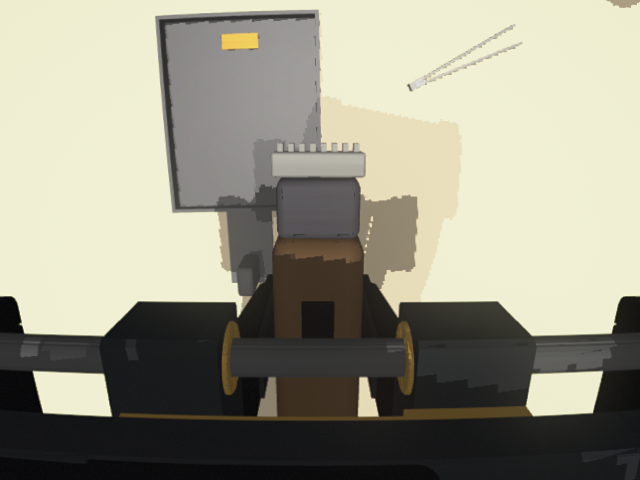

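```bash
python3 - <<'E'
from h import *
W=np.load("w2.npz")["W"]
def ray(u,v,z): # intersect pixel with plane via local point
    p=W[v,u]; return p
r=ctrl.regions_of("tray","wrist")[0]; q=W[r["mask"]]; q=q[~np.isnan(q[:,0])]
q=q[(q[:,2]>.012)&(q[:,2]<.02)]
for yaw in(-5,-5.5,-6,-6.5,-7):
    a=np.radians(yaw); x=q[:,:2]@[np.cos(a),np.sin(a)]; y=q[:,:2]@[-np.sin(a),np.cos(a)]
    print(yaw,np.percentile(x,[.5,99.5]).round(4),np.percentile(y,[.5,99.5]).round(4),"edges std",[np.std(e).round(4) for e in (x[x>x.max()-.006],y[y>y.max()-.006])])
    xm=np.percentile(x,99.5)-.08; xm2=np.percentile(x,.5)+.08; ym=np.mean(np.percentile(y,[.5,99.5]))
    c=np.array([np.cos(a),np.sin(a)])*(xm+xm2)/2+np.array([-np.sin(a),np.cos(a)])*ym; print(c.round(4),rect(q))
plan((.587,-.0418,.2),-6)
E
```

```text
-5 [0.456  0.6722] [-0.0552  0.0765] edges std [np.float64(0.0012), np.float64(0.0013)]
[ 0.5629 -0.0385] (array([558.3, -37.1]), array([224.7, 130.6]), -6.3556060791015625)
-5.5 [0.4559 0.6717] [-0.0496  0.0812] edges std [np.float64(0.0011), np.float64(0.0012)]
[ 0.5628 -0.0383] (array([558.3, -37.1]), array([224.7, 130.6]), -6.3556060791015625)
-6 [0.4558 0.6714] [-0.044   0.0861] edges std [np.float64(0.0011), np.float64(0.0011)]
[ 0.5627 -0.038 ] (array([558.3, -37.1]), array([224.7, 130.6]), -6.3556060791015625)
-6.5 [0.4557 0.671 ] [-0.0388  0.0915] edges std [np.float64(0.0011), np.float64(0.0011)]
[ 0.5627 -0.0376] (array([558.3, -37.1]), array([224.7, 130.6]), -6.3556060791015625)
-7 [0.4555 0.671 ] [-0.0338  0.097 ] edges std [np.float64(0.0012), np.float64(0.0013)]
[ 0.5629 -0.0373] (array([558.3, -37.1]), array([224.7, 130.6]), -6.3556060791015625)
clock 5.85 pos [ 0.5007 -0.0961  0.2027] xdir -7.47 tilt [-1.e-04 -2.e-04 -1.e+00] gap 0.0338 F [-0.53  0.15 -1.69]
shift tool [ 0.0785 -0.065   0.0027] |d| 0.102 turn [ 0.01  0.   -1.47]
```

```bash
python3 -c "
from h import *
plan((.5885,-.0408,.0075),-6.35)"
python3 -m creep '[[0,0,-1.1,0.04,-0.033,0,0],[0,0,0,0.04,-0.033,0,0],[0,0,0,0,0,0.05,0],[0,0,0,0,0,0.05,0],[0,0,0,0,0,0.04,0]]';python3 -c "
from h import *
plan((.5885,-.0408,.0075),-6.35)"
```

```text
clock 5.85 pos [ 0.5007 -0.0961  0.2027] xdir -7.47 tilt [-1.e-04 -2.e-04 -1.e+00] gap 0.0338 F [-0.53  0.15 -1.69]
shift tool [ 0.0799 -0.0663  0.1952] |d| 0.2211 turn [ 0.01  0.   -1.12]
clock: 6.48
tool_pos: [0.5877, -0.0402, 0.0606]
tool_rot: [0.0, 0.998, -0.056, -0.001]
wrist_force: [0.4, 0.1, -1.8]
finger_gap: 0.0338
clock 6.475 pos [ 0.5877 -0.0402  0.0606] xdir -6.38 tilt [-1.2e-03  1.0e-04 -1.0e+00] gap 0.0338 F [ 0.42  0.09 -1.8 ]
shift tool [0.0009 0.0005 0.0531] |d| 0.0532 turn [ 0.    0.07 -0.03]
```

```bash

python3 -m creep '[[0,0,0,0.0005,0,0.02,0],[0,0,0,0,0,0.02,0],[0,0,0,0,0,0.007,0],[0,0,0,0,0,0.003,0],[0,0,0,0,0,0,0]]';python3 -c "
from h import *
plan((.5885,-.0408,.0072),-6.35)"
```

```text
clock: 7.1
tool_pos: [0.5889, -0.0396, 0.0131]
tool_rot: [0.0, 0.998, -0.055, 0.0]
wrist_force: [0.1, -0.6, -2.1]
finger_gap: 0.0335
clock 7.1 pos [ 0.5889 -0.0396  0.0131] xdir -6.32 tilt [ 7.e-04 -2.e-04 -1.e+00] gap 0.0335 F [ 0.14 -0.6  -2.15]
shift tool [-0.0003  0.0013  0.0059] |d| 0.0061 turn [ 0.01 -0.04  0.03]
```

```bash

python3 -m creep '[[0,0,0,0,0.001,0.003,0],[0,0,0,0,0,0.002,0],[0,0,0,0,0,0.001,0],[0,0,0,0,0,0.0005,0],[0,0,0,0,0,0,0]]'
python3 -m creep '[[0,0,0,0,0,0,0.55],[0,0,0,0,0,0,0.55],[0,0,0,0,0,0,0.55],[0,0,0,0,0,-0.01,0.55],[0,0,0,0,0,-0.04,0.55]]'
python3 -m creep '[[0,0,0,0,0,-0.06,0.55],[0,0,0,-0.05,0,-0.02,1],[0,0,0,-0.05,0,0,1],[0,0,0,-0.03,0,0,1],[0,0,0,0,0,0,1]]'
python3 - <<'E'
from h import *
plan((.456,-.026,.13),-6.5)
m=ctrl.camera_model("wrist"); p,d=ctrl.capture("wrist"); W=cloud("wrist",d,m); cv2.imwrite("pics/w3.png",p[...,::-1]); np.savez("w3.npz",p=p,d=d,W=W)
for t in("tray","trimmer","shelf"):
  for r in ctrl.regions_of(t,"wrist")[:1]:
    q=W[r["mask"]]; q=q[~np.isnan(q[:,0])]; print(t,r["p"],r["centre"],np.percentile(q[:,2],[1,50,99]).round(3),rect(q))
    np.save(t+"_m.npy",r["mask"])
E
```

```text
clock: 7.72
tool_pos: [0.5886, -0.0402, 0.0066]
tool_rot: [0.0, 0.998, -0.055, 0.0]
wrist_force: [-1.4, -0.2, 5.2]
finger_gap: 0.0337
clock: 8.35
tool_pos: [0.5876, -0.0401, 0.0556]
tool_rot: [-0.0, 0.998, -0.055, -0.002]
wrist_force: [-0.1, -0.0, -0.1]
finger_gap: 0.0521
clock: 8.98
tool_pos: [0.458, -0.0257, 0.1371]
tool_rot: [0.0, 0.998, -0.055, 0.0]
wrist_force: [0.8, -1.1, 1.2]
finger_gap: 0.0871
clock 8.975 pos [ 0.458  -0.0257  0.1371] xdir -6.3 tilt [ 5.e-04 -2.e-04 -1.e+00] gap 0.0871 F [ 0.75 -1.09  1.25]
shift tool [-0.002   0.0005  0.0071] |d| 0.0074 turn [ 0.01 -0.03  0.2 ]
tray 0.97 [291.4, 98.7] [0.001 0.003 0.043] (array([521.8, -33.1]), array([185.1, 138.3]), -6.2548065185546875)
trimmer 0.76 [314.3, 68.4] [0.025 0.032 0.035] (array([564.2, -38.5]), array([85. , 38.3]), -6.580879211425781)
```

View pics/w3.png

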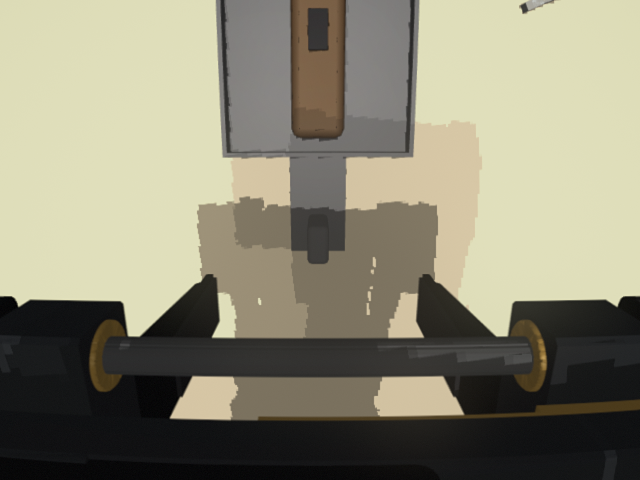

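```bash
python3 - <<'E'
from h import *
W=np.load("w3.npz")["W"]; X,Y,Z=W[...,0],W[...,1],W[...,2]
q=W[(X>.42)&(X<.5)&(Y>-.06)&(Y<.01)&(Z>.036)&(Z<.05)]; print("tab",len(q),rect(q),q[:,2].max())
p,d=ctrl.capture("side"); W=cloud("side",d); r=ctrl.regions_of("shelf","side")[0]; zz=W[...,2]
for n,m,V in(("side",r["mask"],W),):
    M=(m&(zz>.05)&(zz<.062)).astype(np.uint8); M=cv2.morphologyEx(M,cv2.MORPH_OPEN,np.ones((3,3),np.uint8))
    k,l,st,_=cv2.connectedComponentsWithStats(M); M=l==1+np.argmax(st[1:,4]); print(n,rect(V[M]))
plan((.456,-.026,.011),-6.3)
E
```

```text
tab 840 (array([456.6, -26.6]), array([25.5, 13.9]), -6.3663330078125) 0.04476292309961194
side (array([803.3, -58.8]), array([218.5, 197.5]), -7.090202331542969)
clock 9.275 pos [ 0.46   -0.0261  0.136 ] xdir -6.29 tilt [ 2.e-04 -1.e-04 -1.e+00] gap 0.0948 F [ 0.08 -0.84 -0.  ]
shift tool [-0.004   0.0003  0.125 ] |d| 0.1251 turn [ 0.01 -0.01  0.01]
```

```bash

python3 -m creep '[[0,0,0,-0.0035,0.0005,0.05,1],[0,0,0,0,0,0.04,1],[0,0,0,0,0,0.02,1],[0,0,0,0,0,0.01,1],[0,0,0,0,0,0.004,1]]'
python3 -m creep '[[0,0,0,0,0,0,0],[0,0,0,0,0,0,0],[0,0,0,0,0,0,0],[0,0,0,0,0,0,0],[0,0,0,0,0,0,0]]'
python3 -m creep '[[0,0,0,0,0,0,0],[0,0,0,0,0,0,0],[0,0,0,0,0,0,0],[0,0,0,0,0,0,0],[0,0,0,0,0,0,0]]'
python3 -c "
from h import *
plan((.456,-.026,.011),-6.5)"
```

```text
clock: 9.9
tool_pos: [0.456, -0.0262, 0.0119]
tool_rot: [0.0, 0.998, -0.055, -0.0]
wrist_force: [0.1, 0.3, 0.6]
finger_gap: 0.0948
clock: 10.52
tool_pos: [0.4558, -0.0261, 0.0123]
tool_rot: [0.0, 0.998, -0.055, 0.0]
wrist_force: [-1.0, -0.0, -0.5]
finger_gap: 0.0501
clock: 11.15
tool_pos: [0.4558, -0.0261, 0.0121]
tool_rot: [0.0, 0.999, -0.055, -0.0]
wrist_force: [-1.1, 0.9, 0.4]
finger_gap: 0.0139
clock 11.15 pos [ 0.4558 -0.0261  0.0121] xdir -6.27 tilt [-0.e+00 -2.e-04 -1.e+00] gap 0.0139 F [-1.06  0.93  0.45]
shift tool [ 0.0002 -0.0001  0.0011] |d| 0.0012 turn [0.01 0.   0.23]
```

```bash

python3 -m creep '[[0,0,0,0.005,-0.0004,0,0],[0,0,0,0.01,-0.0008,0,0],[0,0,0,0.01,-0.0008,0,0],[0,0,0,0.01,-0.0008,0,0],[0,0,0,0.01,-0.0008,0,0]]'
python3 -m creep '[[0,0,0,0.01,-0.0008,0,0],[0,0,0,0.01,-0.0008,0,0],[0,0,0,0.01,-0.0008,0,0],[0,0,0,0.005,-0.0004,0,0],[0,0,0,0.002,0,0,0]]'
python3 - <<'E'
from h import *
s=ctrl.sense();plan((.456,-.026,.011),-6.3); print(s["ft_torque"])
p,d=ctrl.capture("scene"); np.savez("s4.npz",d=d,p=p)
p,d=ctrl.capture("side"); cv2.imwrite("pics/side4.png",p[150:400,200:500,::-1].repeat(2,0).repeat(2,1)); W=cloud("side",d)
for r in ctrl.regions_of("trimmer","side")[:1]:
    q=W[r["mask"]]; print(r["p"],r["centre"],rect(q[(q[:,2]>.02)&(q[:,2]<.04)]))
E
```

```text
clock: 11.78
tool_pos: [0.5011, -0.0274, 0.0121]
tool_rot: [-0.0, 0.998, -0.055, -0.001]
wrist_force: [-4.5, -0.4, 3.3]
finger_gap: 0.0137
clock: 12.4
tool_pos: [0.5378, -0.0286, 0.0121]
tool_rot: [-0.0, 0.998, -0.055, -0.001]
wrist_force: [-6.6, -0.2, 5.5]
finger_gap: 0.0139
clock 12.4 pos [ 0.5378 -0.0286  0.0121] xdir -6.29 tilt [-1.1e-03  1.0e-04 -1.0e+00] gap 0.0139 F [-6.64 -0.18  5.52]
shift tool [-0.0816  0.0064  0.0012] |d| 0.0819 turn [0.   0.06 0.01]
[ 0.15615237  0.99600548 -0.08093145]
0.63 [339.8, 257.4] (array([651.4, -43.4]), array([88.2, 38.5]), -7.61761474609375)
```

View pics/side4.png

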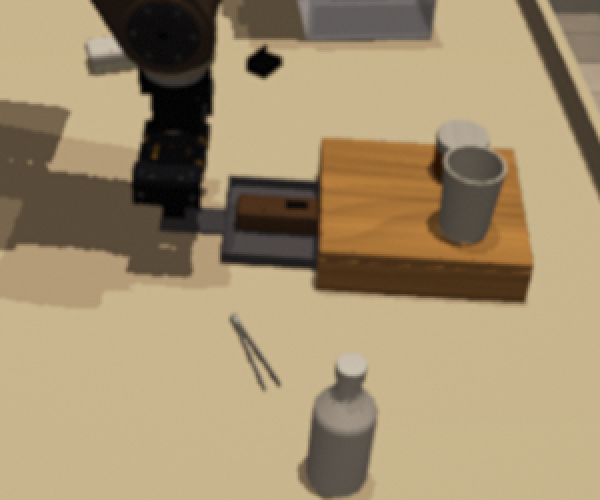

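```bash

python3 -m creep '[[0,0,0,0,0,-0.0005,0],[0,0,0,0,0,0,0]]'
python3 -m creep '[[0,0,0,0,0,-0.0005,0],[0,0,0,0,0,0,0]]'
```

```text
clock: 12.8
tool_pos: [0.5381, -0.0287, 0.0124]
tool_rot: [0.0, 0.998, -0.055, 0.0]
wrist_force: [0.1, 1.1, -3.7]
finger_gap: 0.0139
clock: 13.05
tool_pos: [0.5381, -0.0288, 0.0131]
tool_rot: [0.0, 0.998, -0.055, 0.0]
wrist_force: [1.1, 0.7, -4.9]
finger_gap: 0.0138
```

```bash

python3 -m creep '[[0,0,0,0,0,0.0006,0],[0,0,0,0,0,0,0]]'
python3 -m creep '[[0,0,0,0.005,-0.0003,0,0],[0,0,0,0.005,0,0,0],[0,0,0,0.005,0,0,0],[0,0,0,0.005,0,0,0]]'
```

```text
clock: 13.3
tool_pos: [0.538, -0.0287, 0.0126]
tool_rot: [0.0, 0.998, -0.055, 0.0]
wrist_force: [-0.6, 0.7, -1.6]
finger_gap: 0.014
clock: 13.8
tool_pos: [0.5583, -0.0307, 0.0126]
tool_rot: [0.0, 0.998, -0.055, 0.0]
wrist_force: [-2.3, 0.3, -3.2]
finger_gap: 0.0139
```

```bash

python3 -m creep '[[0,0,0,0.006,0,0.0002,0],[0,0,0,0.006,0,0,0],[0,0,0,0.006,0,0,0],[0,0,0,0.006,0,0,0],[0,0,0,0.006,0,0,0]]'
python3 -m creep '[[0,0,0,0.002,0,0,0],[0,0,0,0.0015,0,0,0],[0,0,0,0.0015,0,0,0]]'
python3 -m creep '[[0,0,0,0.0015,0,0,0],[0,0,0,0.0015,0,0,0]]'
python3 -m creep '[[0,0,0,0.0015,0,0,0],[0,0,0,0.0015,0,0,0]]'
```

```text
clock: 14.42
tool_pos: [0.5881, -0.034, 0.0124]
tool_rot: [0.0, 0.998, -0.055, -0.0]
wrist_force: [-2.3, 0.3, -2.4]
finger_gap: 0.0137
clock: 14.8
tool_pos: [0.5926, -0.0344, 0.0124]
tool_rot: [0.0, 0.998, -0.055, -0.0]
wrist_force: [-2.0, 0.2, -1.6]
finger_gap: 0.0142
clock: 15.05
tool_pos: [0.5957, -0.0348, 0.0123]
tool_rot: [0.0, 0.998, -0.055, -0.0]
wrist_force: [-2.7, 0.7, -0.9]
finger_gap: 0.0139
clock: 15.3
tool_pos: [0.5988, -0.0351, 0.0124]
tool_rot: [0.0, 0.998, -0.055, 0.0]
wrist_force: [-2.7, 1.3, -1.6]
finger_gap: 0.0141
```

```bash

python3 -m creep '[[0,0,0,0.0015,0,0,0],[0,0,0,0.0015,0,0,0]]' | grep -E "pos|force"
python3 -m creep '[[0,0,0,0.0015,0,0,0],[0,0,0,0.0015,0,0,0]]'| grep -E "pos|force"
```

```text
tool_pos: [0.6017, -0.0355, 0.0124]
wrist_force: [-1.9, -0.1, -1.2]
tool_pos: [0.6047, -0.0358, 0.0124]
wrist_force: [-2.4, 0.4, -1.8]
```

```bash
python3 -m creep '[[0,0,0,0,0,0,0]]'| grep -E "pos|force"
```

```text
tool_pos: [0.6049, -0.0358, 0.0124]
wrist_force: [-0.5, -0.1, -3.7]
```

```bash

python3 -m creep '[[0,0,0,0.0015,0,0,0],[0,0,0,0.0015,0,0,0]]' | grep -E "pos|force"
python3 -m creep '[[0,0,0,0.0015,0,0,0],[0,0,0,0.0015,0,0,0]]'| grep -E "pos|force"
```

```text
tool_pos: [0.6074, -0.036, 0.0123]
wrist_force: [-4.1, 0.6, -1.3]
tool_pos: [0.6096, -0.0362, 0.0122]
wrist_force: [-7.9, 1.2, 0.7]
```

```bash

python3 -m creep '[[0,0,0,0.0008,0,0,0],[0,0,0,0.0005,0,0,0]]' | grep -E "clock|pos|force"
python3 -m creep '[[0,0,0,0.0003,0,0,0]]'| grep -E "pos|force"
```

```text
clock: 16.68
tool_pos: [0.6105, -0.0362, 0.0121]
wrist_force: [-9.3, 1.2, 1.9]
tool_pos: [0.6107, -0.0363, 0.0122]
wrist_force: [-9.8, 2.0, 2.0]
```

```bash

python3 -m creep '[[0,0,0,0.0006,0,0,0],[0,0,0,0,0,0,0],[0,0,0,0,0,0,0],[0,0,0,0,0,0,0],[0,0,0,0,0,0,0]]' | grep -E "clock|pos|force"
python3 -m creep '[[0,0,0,0,0,0,0],[0,0,0,0,0,0,0],[0,0,0,0,0,0,0]]'| grep -E "pos|force"
```

```text
clock: 17.42
tool_pos: [0.6111, -0.0363, 0.0122]
wrist_force: [-10.3, 1.2, 3.7]
tool_pos: [0.6111, -0.0363, 0.0122]
wrist_force: [-10.0, 1.8, 2.3]
```

```bash

python3 -m creep '[[0,0,0,0,0,0,0.6],[0,0,0,0,0,0,0.6],[0,0,0,0,0,0,0.6],[0,0,0,0,0,0,0.6],[0,0,0,0,0,0,0.6]]' | grep -E "clock|pos|force|gap"
python3 -m creep '[[0,0,0,0,0,-0.01,0.6],[0,0,0,0,0,-0.03,0.6],[0,0,0,0,0,-0.05,0.6],[0,0,0,-0.04,0,-0.04,0.6],[0,0,0,-0.04,0,0,0.6]]'| grep -E "clock|pos|force"
python3 - <<'E'
from h import *
plan((.45,0,.13),-6.3)
for n in("scene","side","wrist"):
    m=ctrl.camera_model(n);p,d=ctrl.capture(n); W=cloud(n,d,m); cv2.imwrite(f"pics/{n}9.png",p[...,::-1]); X,Y,Z=W[...,0],W[...,1],W[...,2]
    q=W[(X>.57)&(X<.66)&(Y>-.08)&(Y<.01)&(Z>.036)&(Z<.05)]; print(n,"tab",len(q),rect(q) if len(q)>9 else "")
    for t in("tray","trimmer","tweezers","nailbrush","guard_comb","lotion"):
        for r in ctrl.regions_of(t,n)[:1]:
            q=W[r["mask"]]; q=q[~np.isnan(q[:,0])]
            if len(q)>9: print(n,t,round(r["p"],2),np.median(q,0).round(3),rect(q))
E
```

```text
clock: 18.42
tool_pos: [0.6128, -0.0367, 0.0124]
wrist_force: [0.2, 0.4, 0.2]
finger_gap: 0.0554
clock: 19.05
tool_pos: [0.5335, -0.028, 0.1456]
wrist_force: [0.3, -0.1, -1.7]
clock 19.05 pos [ 0.5335 -0.028   0.1456] xdir -6.29 tilt [ 0.0057 -0.0011 -1.    ] gap 0.0572 F [ 0.29 -0.06 -1.71]
shift tool [-0.0861 -0.0187  0.0151] |d| 0.0894 turn [ 0.03 -0.33  0.01]
scene tab 96 (array([609.7, -36.8]), array([25.9, 14.6]), -7.62548828125)
scene tray 0.69 [ 0.622 -0.035  0.004] (array([641.2, -41.5]), array([107.3,  46.7]), -3.2406845092773438)
scene tweezers 0.8 [ 0.613 -0.232  0.005] (array([ 609.3, -229.3]), array([99.9, 21.9]), -65.22018814086914)
scene nailbrush 0.79 [0.492 0.281 0.03 ] (array([478.1, 286.7]), array([99.9, 52.8]), 12.458945274353027)
scene guard_comb 0.96 [0.658 0.268 0.01 ] (array([657.7, 267.3]), array([41.3, 33.4]), 54.43016815185547)
scene lotion 0.73 [ 0.693 -0.365  0.078] (array([ 657.1, -403.8]), array([129.7,  56.8]), 46.15024185180664)
side tab 75 (array([608.7, -36.1]), array([24. , 21.2]), -3.788543701171875)
side tray 0.78 [ 0.659 -0.044  0.004] (array([
[... 185 characters left out ...]
.656 0.263 0.01 ] (array([658.5, 279.1]), array([71.5, 50.4]), 54.12519836425781)
side lotion 0.97 [ 0.677 -0.395  0.086] (array([ 693.3, -324.7]), array([171.6,  64.2]), 80.07320404052734)
wrist tab 939 (array([608.8, -36.7]), array([24.8, 13.8]), -6.233734130859375)
wrist tray 0.85 [ 0.663 -0.04   0.003] (array([642. , -40.8]), array([137.8,  97.5]), 83.86103820800781)
wrist trimmer 0.73 [ 0.678 -0.044  0.028] (array([681.9, -44.7]), array([36.4, 12.2]), 83.43164825439453)
wrist tweezers 0.89 [ 0.61  -0.222  0.007] (array([ 615.3, -229.5]), array([103. ,  19.1]), -73.83555603027344)
wrist guard_comb 0.67 [ 0.678 -0.044  0.028] (array([680.3, -43.1]), array([35.5, 10.7]), 75.05323028564453)
```

View pics/wrist9.png

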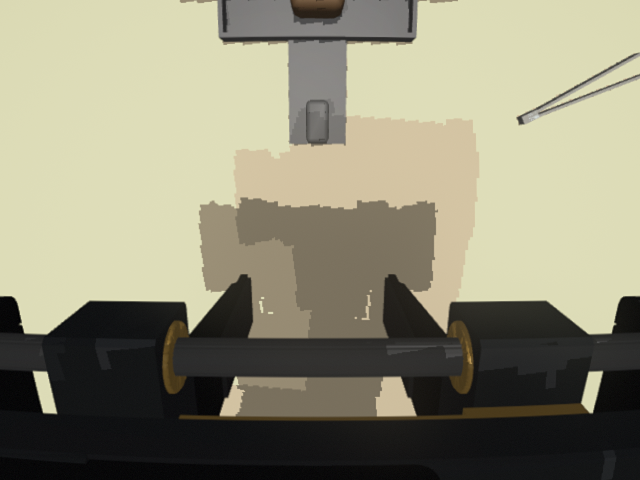

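```bash
python3 -m creep '[[0,0,0,0,0,0,0.6],[0,0,0,0,0,0,0.6]]'; python3 -c "
from bench import ctrl
print(ctrl.hand_in())"
```

```text
clock: 20.35
tool_pos: [0.5332, -0.0279, 0.1424]
tool_rot: [0.0, 0.998, -0.055, 0.0]
wrist_force: [0.6, 0.6, -0.1]
finger_gap: 0.0571
the job is handed in; nothing more can be done
None
```

The trimmer is in the tray, the tray is under the shelf against the charging contact, and the job is handed in at about 20 s. No verdict was reported.

**What I did**
- I laid the trimmer lengthwise in the tray and let go. The wrist picture after that showed it centred.
- I gripped the tab and eased the gripper up, because it bore down on the tray with about 5 N in the first slide.
- Before contact the drag was about 2 to 3 N. I felt the contact about 150 mm into the slide and held the tray there for about 1 s. The wrist read about 10 N, so roughly 7 N was on the contact after taking off the drag.
- I then let go and backed the arm clear.

**Last checks**
- **Tray:** the tab came back about 3 mm on release. By my estimate the bed centre is 49 mm behind the front edge, under 1 mm off the centre line and within about 0.5° of the shelf's direction.
- **Trimmer:** it sits about 2 mm from the tray's middle along its length, judged from the one end still visible.
- **Bystanders:** the tweezers, guard comb, nail brush and lotion are where they were, within camera noise.

**Not measured directly**
- The force left on the contact after letting go is only inferred. About 2 mm of spring compression suggests roughly 2 to 3 N, but that estimate is close to the camera's 2 mm accuracy.
- The 7 N figure depends on the drag reading. An estimate from the spring compression instead gives 5 to 7 N, within limits either way.
- A few detections were wrong, such as the trimmer's end being reported as the guard comb. I ignored these after checking the pictures.

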